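# Set the flow selector to the green port and start it

### The arm

A 7-joint arm with a two-finger parallel gripper is mounted at the origin on the work surface. World frame = base frame: x ahead of the robot, y to its left, z up, the work surface at z = 0. Lengths are in m, angles in rad, forces in N, time in s.
With the tool pointing down it reaches from about 0.425 to 0.925 m from the base axis. Payload 6.8 kg.
Tool frame: the origin (TCP) lies at the very end of the fingers, on their centre line; the grasp point (between the pads) lies 19 mm behind it; z points along the fingers, y is the line along which they close (so a half turn about z gives the same grasp; the last joint's range is limited). The gripper opens to 85 mm and grips with 20 to 120 N. Pads are 22 mm wide; open, the fingers measure 114 mm over their backs; the gripper's body (76 mm by 85 mm) begins 54 mm behind the grasp point. The pads swing forward as they close: fully open they stand 13 mm farther back than shut.
Start: joints at [1.191, 0.477, 0.022, 1.555, -0.011, 1.109, -0.083], TCP at [0.181, -0.65, 0.231] pointing down, gripper open.
Joint ranges: [-2.96, 2.96], [-0.34, 2.1], [-1.41, 1.46], [0.24, 2.44], [-1.37, 4.51], [0.17, 1.92], [-2.96, 2.96]. Speed limits (rad/s): [2.39, 2.39, 3.14, 3.14, 3.14, 3.14, 3.14].

### API

Orientations are given as a unit quaternion [w, x, y, z].
In Python, from station import get_obs, read_camera, hand_in gives the robot as it stands.
- The arm moves only by the tool arm_command, never from a script. Its argument "commands" is one flat list of numbers, 7 for each row, row after row: the shift along the tool's x, y, z in m, then the turn, a rotation vector about the tool's x, y, z in degrees, then the opening, from 0 (shut) to 1 (fully open). In form: [tx, ty, tz, rx, ry, rz, fingers, tx, ty, tz, rx, ry, rz, fingers, ...]. A call has 1 to 8 rows; each row is the pose to reach, as a shift and turn from the pose commanded when the call began, along the tool's axes at that moment; what a row does not reach only later rows make up. A row lasts 1/10 s, in which the tool goes at most 50 mm and 8.59 degrees, less where a joint would pass 70% of its speed; a pose out of reach is approached as far as the arm can. A call with a gripper value outside its range is refused whole. The fingers move at their own pace and stop on an object; "force" is the grip in N (left out, the last holds). Time passes only in rows, so rows that repeat a pose let the fingers close. It gives the time, the measured TCP pose, the force, the opening and the grip force at its end, in the units of the state.
- get_obs(): the state, without advancing time (a new reading comes with each control period).
- read_camera(name): name is "scene" or "side" or "wrist"; returns a dict with "img" (400x640x3 uint8, red, green, blue), "camera_matrix" (3x3 intrinsics, pixels), "k1" (the pictures are not rectified: a ray, as slopes to the right and down, at radius r is drawn at 1 + k1 r^2 times it, then the intrinsics apply), "pose" (4x4, takes a point from camera to world coordinates). Camera axes: x right, y down, z forward; pixel columns grow to the right and rows downward; lengths in m; the calibration is good to about 2 mm. A picture is of the moment at which its call begins. There is no depth.
- hand_in(): hands the job in; it is judged then, once.
The state is a dict: "t": time; "q": joint angles; "joint_vel": joint speeds; "joint_torque": joint torques, N m; "eef_pos": TCP position; "tool_rot": TCP orientation; "contact_force": force on the tool from outside, world axes, zero at the start; "torque": the same for the moment, N m; "gripper_width": opening from 0.0 (shut) to 1.0 (fully open); "grasp_force": force on a finger pad.
Only numpy, scipy, OpenCV 4.12 (cv2) and the standard library are available. Lean on these libraries where they do the work, as an engineer would, in place of code of your own. Each camera call takes 0.05 s, during which the arm holds its last target. There are 200 camera calls.

### The job

On the blue flow-selector unit, gently push the black pointer arm round with a fingertip, without gripping it, until it points straight at the port with the green cap. Then press the white start button all the way down and let it go, leaving the pointer on green. Do not press the button before the pointer is on green, and leave the vial, the amber bottle and the beaker standing where they are.

Things in the scene. Friction and masses are not known exactly. Their poses are not given: they have to be found in the camera images.
- unit: Fixed blue case with a grey deck, 280 x 280 mm, 60 mm tall. Origin: on the bench under the pointer's vertical axis, which is the middle of the case; z up. Its x axis runs from the start button through the pointer's axis to the middle of the arc of ports. The four port places lie at -85, -40, +40 and +85 degrees from that x axis (seen from above, positive is counter-clockwise), 112 mm from the axis.
- turn (a joint): Angle of the pointer in rad: 0 when it points along the unit's x axis, positive counter-clockwise from above, stops at -1.9 and 1.9. It starts between -0.45 and 0.45, between the two middle port places. Steady friction of 0.12 N m, no spring and no clicks: about 2 N at 65 mm from the axis moves it, and it stays where it is left.
- pointer: Black pointer with a white end and a white line along its top: round hub 38 mm across, its top 104 mm above the bench, and one straight arm that reaches 85 mm from the axis, 14 mm wide, its underside 72 mm and its top 100 mm above the bench (12 and 40 mm above the deck). Origin: on the turning axis at deck height (60 mm); its x axis runs along the arm. It must not take more than 18 N: a light push is enough and a pinch is too much.
- pointer_tip (a point): Middle of the pointer's white end face, 85 mm from the axis and 86 mm above the bench; x axis along the arm, outwards.
- port_green: green-capped port fitting fixed on the deck, upright: 26 mm steel foot, green cap 24 mm across, 30 mm tall in all. Origin: centre of its foot, on the deck, 112 mm from the pointer's axis. Which of the four places each colour has changes from run to run. This is the port to point at.
- port_red: red-capped port fitting fixed on the deck, upright: 26 mm steel foot, red cap 24 mm across, 30 mm tall in all. Origin: centre of its foot, on the deck, 112 mm from the pointer's axis. Which of the four places each colour has changes from run to run.
- port_yellow: yellow-capped port fitting fixed on the deck, upright: 26 mm steel foot, yellow cap 24 mm across, 30 mm tall in all. Origin: centre of its foot, on the deck, 112 mm from the pointer's axis. Which of the four places each colour has changes from run to run.
- port_blue: blue-capped port fitting fixed on the deck, upright: 26 mm steel foot, blue cap 24 mm across, 30 mm tall in all. Origin: centre of its foot, on the deck, 112 mm from the pointer's axis. Which of the four places each colour has changes from run to run.
- start (a joint): Travel of the start button in m: 0 up, 0.006 fully down. A spring brings it back; fully down takes about 5 N.
- start_top (a point): Middle of the top of the white start button (26 mm across, in a black housing), its top 82 mm above the bench (22 mm above the deck) when up, 95 mm from the pointer's axis on the side away from the ports. It is pressed straight down.
- vial: Loose small glass vial with a black cap, 22 mm across, 50 mm tall, standing on a corner of the unit's deck beside the start button. Origin: centre of its underside. Leave alone.
- amber_bottle: Loose amber bottle with a red cap, 72 mm across, 160 mm tall, on the bench at the unit's left (+y) side. Origin: centre of its underside. Leave alone.
- beaker: Loose open glass beaker, 70 mm across, 85 mm tall, on the bench at the unit's right (-y) side. Origin: centre of its underside. Leave alone.

How it is judged:
On the way, in this order (a step that is already met when the one before it is completed fails the run):
1. the pointer points at the green port (y of port_green in the frame of pointer_tip between -0.011 and 0.011 m and x of port_green in the frame of pointer_tip above 0 m), for 0.2 s.
2. with the pointer on green, the start button is pressed down (all of step 1 and value of joint start above 0.0045 m), for 0.1 s.
At the end, for the whole second after the job is handed in: The pointer is at rest and its centre line, carried on past its white end, passes within 11 mm of the centre of the green port; the start button is up again after having been pressed at least 4.5 mm down; vial, bottle and beaker stand upright within 15 mm of where they were (all of step 1 and value of joint start below 0.0015 m and velocity of joint turn between -0.05 and 0.05 rad/s and distance of each of vial, amber_bottle, beaker from where it was at the start of the episode below 0.015 m and angle between each of vial, amber_bottle, beaker's own z axis and vertical below 0.15 rad); the robot touches nothing.
It fails at once if the start button is pressed while the pointer is not on the green port (value of joint start above 0.003 m and not (y of port_green in the frame of pointer_tip between -0.011 and 0.011 m and x of port_green in the frame of pointer_tip above 0 m)).
It fails at once if the pointer is gripped or forced (more than 18 N on it) (contact force between anything else and pointer above 18 N).
It fails at once if the vial, the bottle or the beaker is moved, lifted or tipped (distance of any of vial, amber_bottle, beaker from where it was at the start of the episode above 0.015 m or angle between any of vial, amber_bottle, beaker's own z axis and vertical above 0.3 rad).
It also fails if it takes over 51 s, if anything falls off the work surface, if the arm or the gripper's body presses on something with over 40 N, if the wrist force passes 120 N, or if a joint passes its speed limit or range.

## Working session

There is one attempt and no reset: what is moved stays moved. The work goes in short steps, Python scripts to look and compute and a tool call to move; the robot and the scene stay as the last step left them, time stands still between calls to the robot, and variables do not carry over. Pictures are saved under pics/ and viewed, at most 10 in all, crops included, and the job is handed in when it is done.

Besides the shell and the picture viewer there is one more tool, called as name(argument=value, ...) on one line, values as JSON. arm_command: Moves the arm, as the interface text tells. Its arguments: {"type":"object","properties":{"commands":{"type":"array","items":{"type":"number"}},"force":{"type":"number"}},"required":["commands"]}

```bash
mkdir -p pics
cat > h.py <<'E'
import numpy as np, cv2
from station import get_obs, read_camera
def ray(c,u,v):
    K=np.array(c["camera_matrix"]);k=c["k1"]
    d=np.array([(u-K[0,2])/K[0,0],(v-K[1,2])/K[1,1]]);s=d.copy()
    for _ in range(30): s=d/(1+k*(s@s))
    T=np.array(c["pose"]);return T[:3,3],T[:3,:3]@np.array([*s,1])
def at_z(c,u,v,z):
    o,r=ray(c,u,v);return o+r*(z-o[2])/r[2]
def proj(c,p):
    T=np.array(c["pose"]);q=T[:3,:3].T@(np.array(p)-T[:3,3]);s=q[:2]/q[2];s=s*(1+c["k1"]*(s@s))
    K=np.array(c["camera_matrix"]);return s*[K[0,0],K[1,1]]+K[:2,2]
def look(n,f):
    c=read_camera(n);cv2.imwrite(f"pics/{f}.png",c["img"][:,:,::-1])
    import pickle;pickle.dump(c,open(f"pics/{f}.pkl","wb"));return c
def load(f):
    import pickle;return pickle.load(open(f"pics/{f}.pkl","rb"))
E
python3 - <<'E'
from h import *
for n in("scene","side"):
    c=look(n,n+"0");print(n,c["camera_matrix"],c["k1"],np.round(c["pose"],3))
o=get_obs();print(o["t"],o["eef_pos"],o["tool_rot"])
E
```

```text
scene [[370.45473821   0.         324.24797959]
 [  0.         370.45473821 194.70227781]
 [  0.           0.           1.        ]] -0.0377597242870936 [[ 0.766  0.476 -0.431  0.932]
 [ 0.642 -0.588  0.492 -0.383]
 [-0.02  -0.654 -0.756  0.707]
 [ 0.     0.     0.     1.   ]]
side [[375.10324213   0.         315.51581878]
 [  0.         375.10324213 199.33489524]
 [  0.           0.           1.        ]] 0.003972766057702215 [[-0.995 -0.067  0.071  0.555]
 [-0.096  0.767 -0.635  0.488]
 [-0.012 -0.639 -0.769  0.653]
 [ 0.     0.     0.     1.   ]]
0.1 [ 0.18108252 -0.64971359  0.23042252] [-8.03285995e-04  9.90777319e-01  1.35497722e-01 -1.62464257e-04]
```

View pics/scene0.png

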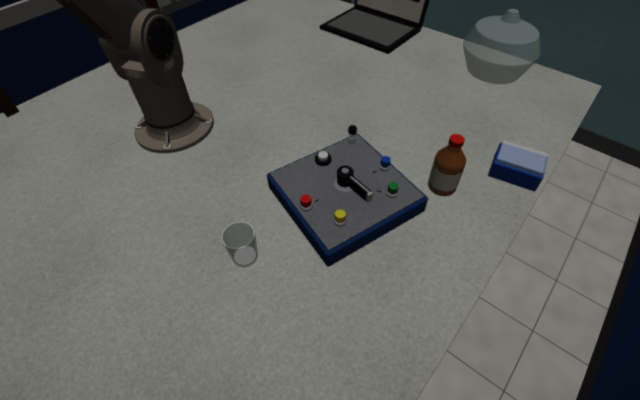

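View pics/side0.png

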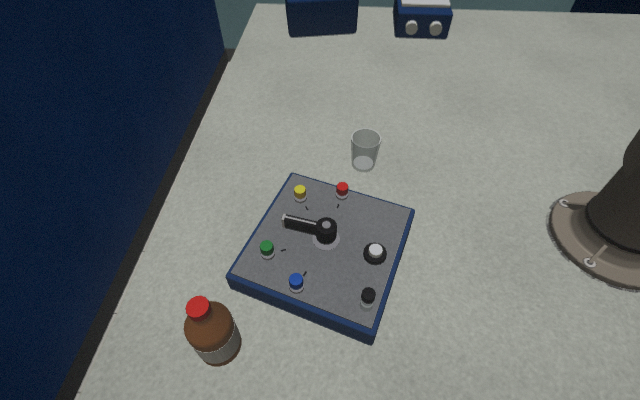

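The scene view shows green at (393,187), blue (386,161), yellow (340,215), red (306,200), button (323,156) and hub (346,171). In the side view they are green (267,246), blue (296,281), yellow (300,191), red (342,188), button (375,250), hub (326,225) and pointer tip (285,217).

Run:
```python
from h import *
import itertools
from scipy.optimize import least_squares
P={"scene":dict(green=(393,186),blue=(386,160),yellow=(340,214),red=(306,199),start=(323,154),hub=(345,171)),
"side":dict(green=(267,245),blue=(296,280),yellow=(300,189),red=(342,187),start=(375.5,249),hub=(326,225))}
C={n:load(n+"0") for n in P}
Z=dict(green=.09,blue=.09,yellow=.09,red=.09,start=.082,hub=.104)
ang=dict(blue=85,green=40,yellow=-40,red=-85)
def pts(v):
    x,y,t=v;d={"hub":(x,y),"start":(x-.095*np.cos(t),y-.095*np.sin(t))}
    for k,a in ang.items():
        b=t+np.radians(a);d[k]=(x+.112*np.cos(b),y+.112*np.sin(b))
    return d
for n in P:
    for k,p in P[n].items(): print(n,k,np.round(at_z(C[n],*p,Z[k])[:2],4))
def f(v,ns): return np.concatenate([proj(C[n],[*pts(v)[k],Z[k]])-P[n][k] for n in ns for k in Z])
for ns in (["scene"],["side"],["scene","side"]):
    r=least_squares(f,[.6,0,0],args=(ns,));print(ns,np.round(r.x,4),np.round(np.abs(r.fun).max(),2),r.cost)
v=r.x;np.save("v.npy",v)
print({k:np.round(p,4) for k,p in pts(v).items()})
for n,p in(("side",(285,216)),("scene",(370,194))):
    q=at_z(C[n],*p,.1)[:2]-v[:2];print("tip",q,np.hypot(*q),np.degrees(np.arctan2(q[1],q[0])-v[2]))
for n,p in(("side",(368,293)),("scene",(353,128))): print("vial",at_z(C[n],*p,.11))
for n,p in(("side",(198,306)),("scene",(457,140))): print("bottle",at_z(C[n],*p,.16))
for n,p in(("side",(366,139)),("scene",(239,233))): print("beaker",at_z(C[n],*p,.085))
from scipy.spatial.transform import Rotation as R
print(R.from_quat(np.roll(get_obs()["tool_rot"],-1)).as_matrix().round(3))
```

```text
scene green [0.683  0.1355]
scene blue [0.6241 0.1957]
scene yellow [ 0.64   -0.0015]
scene red [ 0.5567 -0.0158]
scene start [0.4875 0.1239]
scene hub [0.5786 0.0941]
side green [0.682  0.1357]
side blue [0.6219 0.1991]
side yellow [ 6.398e-01 -6.000e-04]
side red [ 0.5566 -0.0131]
side start [0.4898 0.1219]
side hub [0.5805 0.0931]
['scene'] [ 0.5798  0.0935 -0.3084] 0.65 0.6671003668470442
['side'] [ 0.5798  0.094  -0.3015] 0.84 1.5533466673901783
['scene', 'side'] [ 0.5797  0.0938 -0.304 ] 0.97 2.4518800578578253
{'hub': array([0.5797, 0.0938]), 'start': array([0.4891, 0.1222]), 'blue': array([0.6224, 0.1973]), 'green': array([0.6831, 0.1368]), 'yellow': array([ 6.4e-01, -6.0e-04]), 'red': array([ 0.5556, -0.0156])}
tip [ 0.0781223  -0.01733196] 0.0800218093545596 4.910037472981211
tip [ 0.0814294  -0.01762598] 0.08331519556925564 5.205228474646314
vial [0.504957   0.22133447 0.11      ]
vial [0.5046687  0.22202154 0.11      ]
bottle [0.74381569 0.28664629 0.16      ]
bottle [0.7463409  0.28314854 0.16      ]
beaker [ 0.50997877 -0.16741335  0.085     ]
beaker [ 0.50739246 -0.1678865   0.085     ]
[[ 0.963  0.268 -0.001]
 [ 0.268 -0.963  0.002]
 [-0.    -0.002 -1.   ]]
```

arm_command(commands=[0.62, -0.551, 0, 0, 0, -7, 0, 0.62, -0.551, 0, 0, 0, -7, 0, 0.62, -0.551, 0, 0, 0, -7, 0, 0.62, -0.551, 0, 0, 0, -7, 0, 0.62, -0.551, 0, 0, 0, -7, 0, 0.62, -0.551, 0, 0, 0, -7, 0, 0.62, -0.551, 0, 0, 0, -7, 0, 0.62, -0.551, 0, 0, 0, -7, 0], force=20)

```text
t: 0.9
eef_pos: [0.3984, -0.3121, 0.2312]
tool_rot: [0.0, 0.981, 0.196, -0.0]
contact_force: [1.3, -0.7, 0.5]
gripper_width: 0.001
grasp_force: 0.0
```

```bash
cat > to.py <<'E'
import sys
from h import *
from scipy.spatial.transform import Rotation as R
o=get_obs();M=R.from_quat(np.roll(o["tool_rot"],-1)).as_matrix()
print("t",o["t"],"pos",np.round(o["eef_pos"],4),"yaw",np.degrees(np.arctan2(M[1,0],M[0,0])).round(2),"z",M[:,2].round(3),"w",o["gripper_width"],"F",np.round(o["contact_force"],1))
for a in sys.argv[1:]:
    print(a,"->",np.round(M.T@(np.array(eval(a))-o["eef_pos"]),4))
E
python3 to.py "(0.631,0.047,0.18)" "(0.631,0.047,0.078)"
```

```text
t 0.9 pos [ 0.3984 -0.3121  0.2312] yaw 22.56 z [-0. -0. -1.] w 0.0005313284500399033 F [ 1.3 -0.7  0.5]
(0.631,0.047,0.18) -> [ 0.3526 -0.2424  0.0512]
(0.631,0.047,0.078) -> [ 0.3526 -0.2424  0.1532]
```

arm_command(commands=[0.352, -0.242, 0.03, 0, 0, 0, 0, 0.352, -0.242, 0.03, 0, 0, 0, 0, 0.352, -0.242, 0.03, 0, 0, 0, 0, 0.352, -0.242, 0.03, 0, 0, 0, 0, 0.352, -0.242, 0.03, 0, 0, 0, 0, 0.352, -0.242, 0.03, 0, 0, 0, 0, 0.352, -0.242, 0.03, 0, 0, 0, 0, 0.352, -0.242, 0.03, 0, 0, 0, 0])

```text
t: 1.7
eef_pos: [0.6154, 0.0225, 0.2028]
tool_rot: [0.0, 0.981, 0.196, -0.0]
contact_force: [0.6, -1.0, -0.2]
gripper_width: -0.001
grasp_force: 0.0
```

arm_command(commands=[0, 0, 0, 0, 0, 0, 0, 0, 0, 0, 0, 0, 0, 0, 0, 0, 0, 0, 0, 0, 0])

```text
t: 2.0
eef_pos: [0.6141, 0.0192, 0.2028]
tool_rot: [0.0, 0.981, 0.195, -0.001]
contact_force: [0.4, -0.7, 0.3]
gripper_width: 0.002
grasp_force: 0.0
```

```bash
python3 to.py "(0.631,0.047,0.12)" "(0.631,0.047,0.078)"; python3 -c "
from h import *
look('wrist','w1')"
```

```text
t 2.0 pos [0.6141 0.0192 0.2028] yaw 22.48 z [-0.001 -0.001 -1.   ] w 0.002336580664414104 F [ 0.4 -0.7  0.3]
(0.631,0.047,0.12) -> [ 0.0264 -0.0193  0.0828]
(0.631,0.047,0.078) -> [ 0.0264 -0.0193  0.1248]
```

View pics/w1.png

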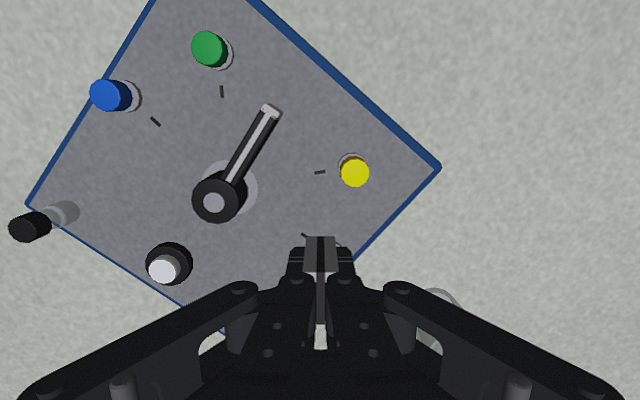

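The wrist view shows green at (209,46), hub (214,202), pointer tip (271,107), yellow (355,173) and button (163,270). The shut fingertips are at (321,238).

Run:
```python
from h import *
c=load("w1")
for k,u,z in(("green",(209,47),.09),("hub",(214,202),.104),("tip",(271,106),.1),("yellow",(355,173),.09),("start",(163,270),.082),("blue",(106,95),.09)): print(k,at_z(c,*u,z).round(4))
```

```text
green [0.6849 0.1357 0.09  ]
hub [0.5804 0.095  0.104 ]
tip [0.6643 0.0794 0.1   ]
yellow [0.6409 0.0009 0.09  ]
start [0.4928 0.1223 0.082 ]
blue [0.6239 0.1965 0.09  ]
```

arm_command(commands=[0.026, -0.019, 0.04, 0, 0, 0, 0, 0.026, -0.019, 0.083, 0, 0, 0, 0, 0.026, -0.019, 0.11, 0, 0, 0, 0, 0.026, -0.019, 0.125, 0, 0, 0, 0, 0.026, -0.019, 0.125, 0, 0, 0, 0, 0.026, -0.019, 0.125, 0, 0, 0, 0])

```text
t: 2.65
eef_pos: [0.6323, 0.0477, 0.0796]
tool_rot: [0.0, 0.981, 0.195, 0.001]
contact_force: [0.3, -0.0, 0.4]
gripper_width: -0.001
grasp_force: 0.0
```

```bash
python3 to.py "(0.643,0.097,0.078)" ; python3 -c "
from h import *
look('wrist','w2')"
```

```text
t 2.65 pos [0.6323 0.0477 0.0796] yaw 22.49 z [ 0.002 -0.    -1.   ] w -0.0009023826843466235 F [ 0.3 -0.   0.4]
(0.643,0.097,0.078) -> [ 0.0288 -0.0415  0.0016]
```

View pics/w2.png

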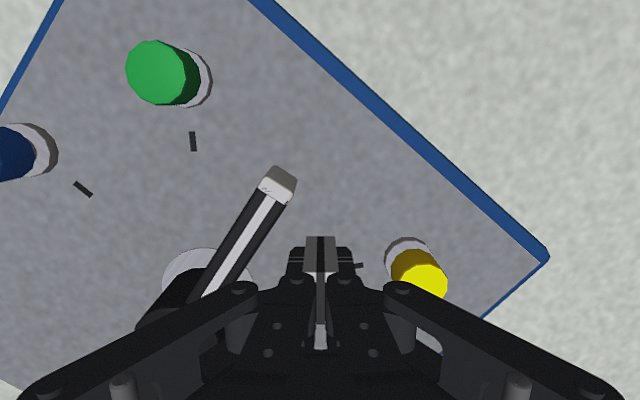

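The fingers are low beside the pointer: white end at (278,185), fingertips at (304–337,237), green cap at (160,73). I'll push gently in steps.

arm_command(commands=[0.003, -0.005, 0, 0, 0, 0, 0, 0.006, -0.01, 0, 0, 0, 0, 0, 0.009, -0.014, 0, 0, 0, 0, 0, 0.012, -0.018, 0, 0, 0, 0, 0, 0.015, -0.022, 0, 0, 0, 0, 0, 0.018, -0.026, 0, 0, 0, 0, 0, 0.021, -0.03, 0, 0, 0, 0, 0, 0.024, -0.033, 0, 0, 0, 0, 0])

```text
t: 3.5
eef_pos: [0.6407, 0.0886, 0.0779]
tool_rot: [-0.0, 0.981, 0.196, -0.0]
contact_force: [-1.0, -2.6, 0.2]
gripper_width: -0.001
grasp_force: 1.0
```

```bash
python3 to.py "(0.643,0.097,0.078)" ; python3 -c "
from h import *
look('wrist','w3')"
```

```text
t 3.5 pos [0.6407 0.0886 0.0779] yaw 22.59 z [-0.001 -0.    -1.   ] w -0.0011029005826726646 F [-1.  -2.6  0.2]
(0.643,0.097,0.078) -> [ 0.0054 -0.0069 -0.0001]
```

View pics/w3.png

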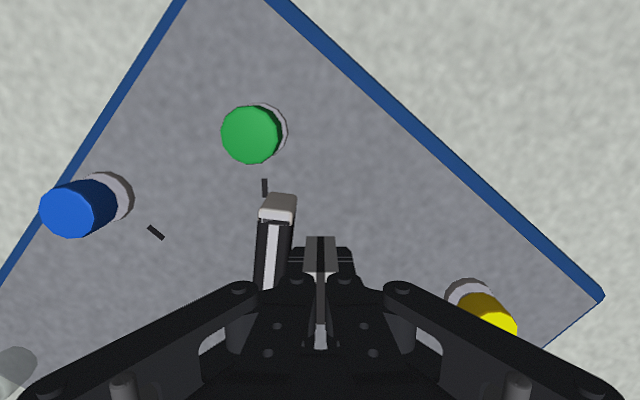

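Run:
```python
from h import *
c=load("w3");v=np.load("v.npy")
a=at_z(c,268,285,.1);b=at_z(c,274,226,.1);d=b-a;print(a,b,np.degrees(np.arctan2(d[1],d[0])))
q=b[:2]-at_z(c,249,135,.09)[:2]; print(at_z(c,249,135,.09))
for h in(v[:2],np.array([.5804,.095])):
  for p in (a,b): e=p[:2]-h;print(np.degrees(np.arctan2(e[1],e[0])),np.hypot(*e))
```

```text
[0.63081131 0.10873738 0.1       ] [0.65630348 0.11555908 0.1       ] 14.981327027663745
[0.68429192 0.13788909 0.09      ]
16.30715792863504 0.05321830311701444
15.867666025159766 0.07960271207464284
15.243315207535135 0.05224955422050138
15.155398741237343 0.07863850297808346
```

The pointer is now at about 15.7°, and green lies at 22.6°, so about 8 mm of push remains.

arm_command(commands=[0.001, -0.003, 0, 0, 0, 0, 0, 0.002, -0.006, 0, 0, 0, 0, 0, 0.003, -0.008, 0, 0, 0, 0, 0, 0.003, -0.008, 0, 0, 0, 0, 0, 0.003, -0.008, 0, 0, 0, 0, 0])

```text
t: 4.05
eef_pos: [0.6409, 0.0974, 0.0785]
tool_rot: [-0.0, 0.981, 0.196, 0.0]
contact_force: [0.6, 0.4, 0.4]
gripper_width: -0.001
grasp_force: 0.1
```

```bash
python3 to.py; python3 -c "
from h import *
look('wrist','w4')"
```

```text
t 4.05 pos [0.6409 0.0974 0.0785] yaw 22.59 z [ 0.001  0.001 -1.   ] w -0.0013988034829203653 F [0.6 0.4 0.4]
```

View pics/w4.png

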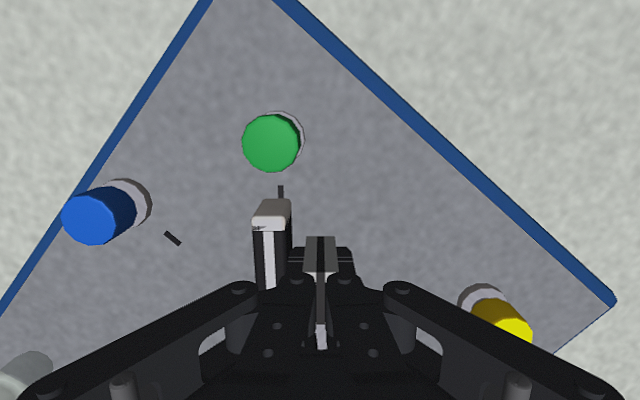

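The pointer line now runs (269,288)→(269,232), straight up the picture towards the green cap at (271,143). I'll measure it and back off.

Run:
```python
from h import *
c=load("w4");v=np.load("v.npy")
g=at_z(c,271,143,.09);print(g)
b=at_z(c,270,228,.1)
for h in(v[:2],np.array([.5804,.095])):
  e=b[:2]-h;f=g[:2]-h;print(np.degrees(np.arctan2(e[1],e[0])),np.hypot(*e),"green",np.degrees(np.arctan2(f[1],f[0])))
```

```text
[0.68476848 0.13765762 0.09      ]
22.88298647879732 0.08151524409879922 green 22.665793352241835
22.276279236930286 0.08043733797811145 green 22.230880457232995
```

arm_command(commands=[0, 0.006, 0, 0, 0, 0, 0, 0, 0.014, 0, 0, 0, 0, 0, 0, 0.016, -0.02, 0, 0, 0, 0, 0, 0.016, -0.06, 0, 0, 0, 0, 0, 0.016, -0.1, 0, 0, 0, 0, 0, 0.016, -0.11, 0, 0, 0, 0, 0, 0.016, -0.11, 0, 0, 0, 0])

```text
t: 4.8
eef_pos: [0.6484, 0.0815, 0.1906]
tool_rot: [0.0, 0.981, 0.195, 0.002]
contact_force: [0.1, -0.1, -0.1]
gripper_width: -0.0
grasp_force: 0.0
```

```bash
python3 to.py "(0.490,0.1222,0.19)"; python3 -c "
from h import *
look('wrist','w5')"
```

```text
t 4.8 pos [0.6484 0.0815 0.1906] yaw 22.52 z [ 0.004  0.001 -1.   ] w -0.00014231985667608594 F [ 0.1 -0.1 -0.1]
(0.490,0.1222,0.19) -> [-1.307e-01 -9.830e-02 -1.000e-04]
```

View pics/w5.png

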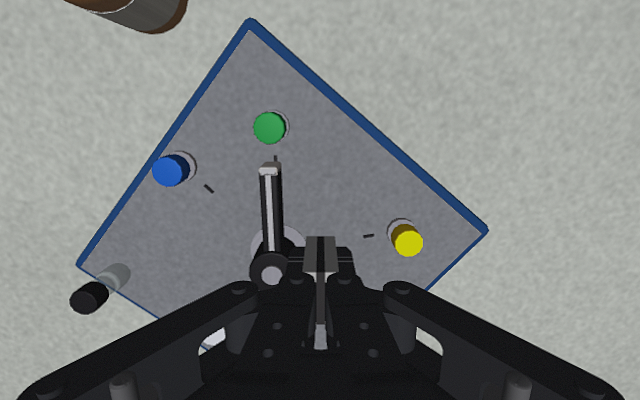

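The pointer is on green: its line (271,270)→(268,170) runs to the cap at (269,128). Next I go above the button.

arm_command(commands=[-0.131, -0.098, 0, 0, 0, 0, 0, -0.131, -0.098, 0, 0, 0, 0, 0, -0.131, -0.098, 0, 0, 0, 0, 0, -0.131, -0.098, 0, 0, 0, 0, 0, -0.131, -0.098, 0.03, 0, 0, 0, 0, -0.131, -0.098, 0.08, 0, 0, 0, 0, -0.131, -0.098, 0.08, 0, 0, 0, 0, -0.131, -0.098, 0.08, 0, 0, 0, 0])

```text
t: 5.65
eef_pos: [0.4874, 0.1216, 0.1074]
tool_rot: [0.0, 0.981, 0.196, -0.002]
contact_force: [1.5, -0.8, 1.6]
gripper_width: 0.001
grasp_force: 0.0
```

```bash
python3 to.py "(0.490,0.1222,0.084)" "(0.490,0.1222,0.0755)"; python3 -c "
from h import *
c=look('side','s1');cv2.imwrite('pics/s1c.png',cv2.resize(c['img'][130:330,220:440,::-1],None,fx=3,fy=3))"
```

```text
t 5.65 pos [0.4874 0.1216 0.1074] yaw 22.56 z [-0.004 -0.001 -1.   ] w 0.0008318105291120736 F [ 1.5 -0.8  1.6]
(0.490,0.1222,0.084) -> [0.0027 0.0005 0.0234]
(0.490,0.1222,0.0755) -> [0.0027 0.0005 0.0319]
```

View pics/s1c.png

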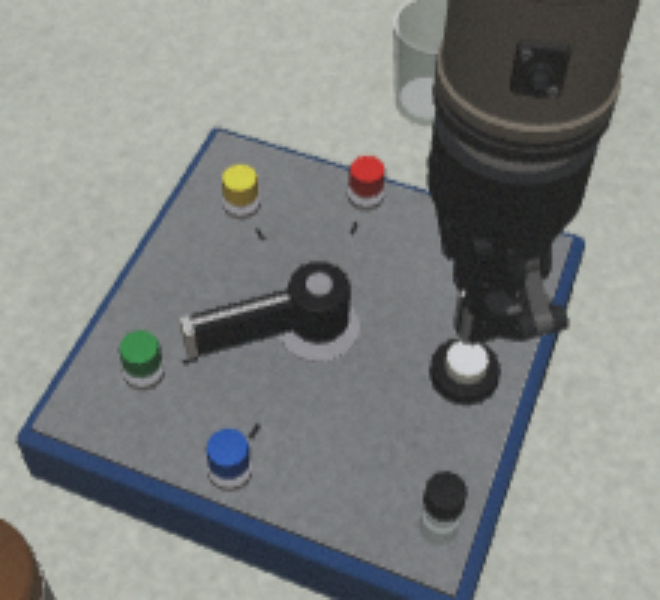

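The shut fingertips are at (465,335) in the crop, just above the white button at (467,360). The pointer is still on green and the vial is clear. Pressing.

arm_command(commands=[0.002, 0, 0.015, 0, 0, 0, 0, 0.002, 0, 0.023, 0, 0, 0, 0, 0.002, 0, 0.028, 0, 0, 0, 0, 0.002, 0, 0.032, 0, 0, 0, 0, 0.002, 0, 0.032, 0, 0, 0, 0, 0.002, 0, 0.032, 0, 0, 0, 0])

```text
t: 6.3
eef_pos: [0.4904, 0.1228, 0.0767]
tool_rot: [0.0, 0.981, 0.196, 0.0]
contact_force: [-0.5, -1.5, 4.5]
gripper_width: 0.005
grasp_force: 2.2
```

arm_command(commands=[0, 0, 0.001, 0, 0, 0, 0, 0, 0, 0.002, 0, 0, 0, 0, 0, 0, 0.002, 0, 0, 0, 0, 0, 0, 0.002, 0, 0, 0, 0])

```text
t: 6.7
eef_pos: [0.4905, 0.1229, 0.0758]
tool_rot: [0.0, 0.981, 0.196, 0.0]
contact_force: [-5.6, -1.8, 19.8]
gripper_width: 0.003
grasp_force: 9.7
```

The force jumped to 20 N, which means the button has hit bottom. Releasing straight up.

arm_command(commands=[0, 0, -0.005, 0, 0, 0, 0, 0, 0, -0.03, 0, 0, 0, 0, 0, 0, -0.07, 0, 0, 0, 0, 0, 0, -0.11, 0, 0, 0, 0, 0, 0, -0.12, 0, 0, 0, 0, 0, 0, -0.12, 0, 0, 0, 0])

```text
t: 7.3
eef_pos: [0.4911, 0.1232, 0.1957]
tool_rot: [-0.0, 0.981, 0.196, 0.002]
contact_force: [-0.2, 0.4, 0.3]
gripper_width: -0.002
grasp_force: 0.0
```

```bash
python3 to.py; python3 -c "
from h import *
c=look('side','s2');cv2.imwrite('pics/s2c.png',cv2.resize(c['img'][130:330,220:440,::-1],None,fx=3,fy=3))"
```

```text
t 7.3 pos [0.4911 0.1232 0.1957] yaw 22.56 z [ 0.004  0.001 -1.   ] w -0.0018690695653620205 F [-0.2  0.4  0.3]
```

View pics/s2c.png

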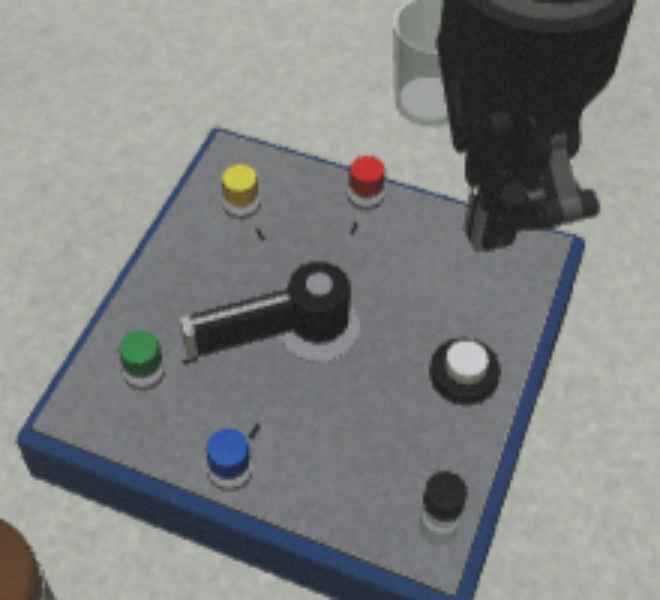

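The button at (467,360) is up again, the pointer is unchanged towards green (140,350), the vial is standing at (445,495), and the gripper is clear.

```bash
python3 -c "
from station import hand_in
print(hand_in())"
```

```text
the job is handed in; nothing more can be done
None
```

The job is handed in: the pointer was pushed round to green (measured within about 0.3° of it), the start button was pressed to its stop and came back up, and the vial, bottle and beaker were never touched; no verdict was returned.

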